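# Tip the bath toys out of the nursery tip bin

### The job

Slide the empty white tray square and centred up against the foot of the tip bin, under its lip. Then push the bin over past its catch, all the way, so that the duck, the boat and the car tumble into the tray, and ease the bin back upright until it is fully home, keeping hold of its swing so that it never snaps or claps shut: the baby is asleep. Leave the toys lying in the tray, the tray where it stands and the other things on the dresser undisturbed.

Things in the scene. Friction and masses are not known exactly. Their poses are not given: they have to be found in the camera images.
- stand: Wooden stand of the tip bin, fixed, 170 mm wide (y), 155 tall. Origin on the dresser top below the hinge. x points to its back, -x is the front, to which the bin tips (roughly the robot's right). Foot plate (8 mm thick) and the two posts on it begin at x = +20 mm and end at +140; ahead of that the stand is all above 114 mm.
- tray_home (a point): Point on the dresser top where the tray's centre is when the tray is home, its back edge touching the front edge of the stand's foot: 55 mm in front of the hinge (x = -55, y = 0 in the stand's frame). Axes as the stand's, to which the tray's should be parallel.
- hinge (a point): Middle of the bin's hinge axis, 135 mm above the stand's origin; the axis runs along the stand's y. Upright, the bin spans x = -60 mm (front lip) to +80 mm (back wall) from here, y +-65, underside 20 mm below and rim 60 mm above the hinge. Fully tipped, its lip is 20 mm in front of the hinge and about 50 mm above the dresser top.
- skip (a joint): Angle of the white plastic bin, rad: 0 upright, home on its rest; 2.1 fully tipped to the front on its stop. 0.6 kg. A sprung catch resists both ways from 0.02 to 0.42: 3 N along the bar's arc, 5 to 15 N if pushed level, as the bar rises at first. It balances near 0.9: beyond, it falls over by itself and stays; short of that it falls homeward and snaps shut, or hangs on the catch near 0.4 until pressed.
- bar (a point): Middle of the bin's steel bar: round, 10 mm thick, 100 long, parallel to the hinge, on two 8 mm stalks 90 mm apart, 75 mm above the back rim. Turns with the bin at 156 mm radius: upright 78 mm behind and 135 above the hinge; fully tipped 156 in front and level with it, 60 mm clear of the rim. Can be pushed from either side, or straddled or pinched from above at any angle.
- tray: The empty loose white plastic tray, 150 mm (its x) by 180 mm (its y), 30 mm high, walls and floor 4 mm thick, 0.25 kg. Origin at the centre of its underside, x pointing to the side that belongs against the stand. The other two white trays on the dresser are fixed, lie to the far left and right and are not to be used.
- duck: Yellow plastic duck, 36 mm across, 44 mm tall, 30 g, starts in the bin. Origin at the centre of its underside.
- boat: Dark wooden toy boat with a cabin, 48 x 28 x 40 mm, 35 g, starts in the bin. Origin at the centre of its underside.
- car: Light wooden toy car with dark wheels, 46 x 28 x 35 mm, 35 g, starts in the bin. Origin at the centre of its underside.
- bottle: Bystander: steel bottle with a twist cap, 66 mm wide, 190 mm tall, in the right tray. Origin at the centre of its underside.
- cup: Bystander: white ceramic cup with a handle, 76 mm wide, 85 mm tall, beside the stand on the robot's side. Origin at the centre of its underside.
- monitor: Bystander: baby monitor parent unit, 80 mm wide, 157 mm tall with its aerial, in the left tray. Origin at the centre of its underside.
- jar: Bystander: cream jar, 60 mm wide, 55 mm tall, beside the stand on its far side. Origin at the centre of its underside.
- brush: Bystander: hairbrush, 160 mm long, lying to the right of the tray. Origin under the middle of it.

How it is judged:
By the outcome, as a careful person would: the job done as asked, in the order asked, and still so for the second after the job is handed in, with the robot touching nothing.
It also fails if it takes over 72 s, if anything falls off the work surface, if the arm or the gripper's body presses on something with over 40 N, if the wrist force passes 120 N, or if a joint passes its speed limit or range.

### The arm

A 6-joint arm with a two-finger parallel gripper is mounted at the origin on the work surface. World frame = base frame: x ahead of the robot, y to its left, z up, the work surface at z = 0. Lengths are in mm, angles in rad, forces in N, time in s.
With the tool pointing down it reaches from about 325 to 850 mm from the base axis. Payload 15.5 kg.
Tool frame: the origin (TCP) lies midway between the tips of the shut fingers; the grasp point (between the pads) lies 19 mm behind it; z points along the fingers, y is the direction in which the jaws open and shut (so a half turn about z gives the same grasp; the last joint's range is limited). The gripper opens to 91 mm and grips with 3 to 60 N. Pads are 32 mm wide; open, the fingers measure 118 mm over their backs; the gripper's body (76 mm by 178 mm) begins 60 mm behind the grasp point.
Start: joints at [-1.435, 0.494, 1.345, -0, 1.302, -0.096], TCP at [142.974, -608.428, 213.915] pointing down, gripper open.
Joint ranges: [-2.91, 2.91], [-0.82, 2.16], [0.22, 2.67], [-1.22, 4.37], [0.12, 2.79], [-3.08, 3.08]. Speed limits (rad/s): [1.89, 1.89, 2.57, 3.01, 3.01, 3.01].

### API

Orientations are given as a rotation vector (axis times angle).
In Python, from workcell import readout, optics, ctrl gives the robot as it stands. The module is installed in compiled form; this text tells all that it offers.
- The arm moves only by the tool step_arm, never from a script. Its argument "moves" is a list of rows, each a list of 6 numbers: the shift along the tool's x, y, z in mm, then the turn, a rotation vector about the tool's x, y, z in degrees. In form: [[tx, ty, tz, ax, ay, az], ...]. A call has 1 to 10 rows; each row is the pose to reach, as a shift and turn from the pose measured when the call began, along the tool's axes at that moment; what a row does not reach only later rows make up. A row lasts 1/10 s, in which the tool goes at most 50 mm and 8.59 degrees, less where a joint would pass 70% of its speed; a pose out of reach is approached as far as the arm can. A call with a gripper value outside its range is refused whole. "grip" is the opening, from 0 (shut) to 1 (fully open), set as the call begins (left out, the last holds). The fingers move at their own pace and stop on an object; "force" is the grip in N (left out, the last holds). Time passes only in rows, so rows that repeat a pose let the fingers close. It gives the time, the measured TCP pose, the force and the opening at its end, in the units of the state.
- readout.get_obs(): the state, without advancing time (a new reading comes with each control period).
- optics.snapshot(name): name is "side" or "top"; returns a dict with "image" (400x640x3 uint8, red, green, blue), "fx", "fy", "cx", "cy" (pixels), "k1" (the pictures are not rectified: a ray, as slopes to the right and down, at radius r is drawn at 1 + k1 r^2 times it, then the intrinsics apply), "R" (3x3) and "t" (3): a world point X has camera coordinates R X + t. Camera axes: x right, y down, z forward; pixel columns grow to the right and rows downward; lengths in mm; the calibration is good to about 2 mm. A picture is of the moment at which its call begins. There is no depth.
- ctrl.close_job(): hands the job in, once; it reports no verdict.
The state is a dict: "time": time; "joints": joint angles; "qd": joint speeds; "joint_torque": joint torques, N m; "eef_pos": TCP position; "tool_rot": TCP orientation; "wrist_force": force on the tool from outside, world axes, zero at the start; "moment": the same for the moment, N m; "opening": finger opening in mm.
Only numpy, scipy, OpenCV 4.12 (cv2) and the standard library are available. Lean on these libraries where they do the work, as an engineer would, in place of code of your own. Each camera call takes 0.05 s, during which the arm holds its last target. There are 200 camera calls.

## Working session

There is one attempt and no reset: what is moved stays moved. The work goes in short steps, Python scripts to look and compute and a tool call to move; the robot and the scene stay as the last step left them, time stands still between calls to the robot, and variables do not carry over. Pictures are saved under pics/ and viewed, about 8 in all and at most 12, crops included, and the job is handed in when it is done.

Besides the shell and the picture viewer there is one more tool, called in YAML: its name, and indented under it one key for each argument. step_arm: Moves the arm, as the interface text tells. Its arguments: {"type":"object","properties":{"moves":{"type":"array","items":{"type":"array","items":{"type":"number"}}},"grip":{"type":"number"},"force":{"type":"number"}},"required":["moves"]}

```bash
mkdir -p pics; cat > h.py <<'E'
import numpy as np, cv2
from scipy.spatial.transform import Rotation as Rt
from workcell import readout, optics, ctrl
def snap(n,f):
    s=optics.snapshot(n); np.savez('last_'+n+'.npz',**{k:np.array(v) for k,v in s.items()})
    cv2.imwrite('pics/'+f,s['image'][:,:,::-1]); return s
def load(n): return np.load('last_'+n+'.npz')
def pix(s,X):
    c=s['R']@np.array(X,float)+s['t']; a=c[:2]/c[2]; a=a*(1+s['k1']*(a@a)); return np.array([s['fx']*a[0]+s['cx'],s['fy']*a[1]+s['cy']])
def ray(s,u,v):
    d=np.array([(u-s['cx'])/s['fx'],(v-s['cy'])/s['fy']]); a=d.copy()
    for _ in range(20): a=d/(1+s['k1']*(a@a))
    return -s['R'].T@s['t'], s['R'].T@np.array([a[0],a[1],1])
def atz(s,u,v,z):
    o,d=ray(s,u,v); return o+d*(z-o[2])/d[2]
def crop(s,f,x0,y0,x1,y1,k):
    im=s['image'][y0:y1,x0:x1,::-1]; cv2.imwrite('pics/'+f,cv2.resize(im,None,fx=k,fy=k,interpolation=cv2.INTER_CUBIC))
E
python3 - <<'E'
from h import *
a=snap('top','t0.png');b=snap('side','s0.png')
o=readout.get_obs();print(o)
for s in(a,b):print(-s['R'].T@s['t'],s['R'],s['fx'],s['k1'])
cv2.imwrite('pics/b0.png',np.vstack([a['image'],b['image']])[:,:,::-1]) 
E
```

```text
{'time': 0.1, 'joints': array([-1.43547409e+00,  4.94102520e-01,  1.34603752e+00, -2.71843273e-05,
        1.30251973e+00, -9.55061766e-02]), 'qd': array([-0.00079835, -0.00029017, -0.00100663, -0.00117629, -0.0004474 ,
        0.00116882]), 'joint_torque': array([ 1.33185691e-03, -8.80236483e+01, -3.82548881e+01,  7.05674943e-02,
        4.81708045e-02,  5.19688399e-06]), 'eef_pos': array([ 142.93530515, -608.09471286,  213.42014113]), 'tool_rot': array([-3.11963157e+00, -3.61668458e-01,  7.45023583e-05]), 'wrist_force': array([-0.79614153, -1.06833759,  0.46331729]), 'moment': array([-0.00565997,  0.04658154, -0.02582867]), 'opening': 91.0442410096709}
[ 432.28816125   39.4420184  1419.89328641] [[ 0.01856573 -0.9997274   0.01415731]
 [-0.9925583  -0.02013328 -0.12009443]
 [ 0.12034673 -0.01182231 -0.99266152]] 373.97998751794313 -0.013569592159649911
[ 290.01351267 1194.43286588 1370.0942121 ] [[-0.97575742 -0.21876341 -0.00632695]
 [-0.15031505  0.69090665 -0.70714453]
 [ 0.15906868 -0.68905049 -0.70704072]] 442.39054123528325 -0.11440284249750875
```

View pics/t0.png

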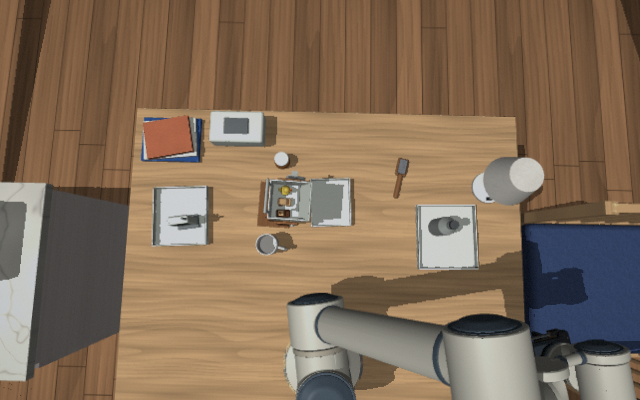

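View pics/s0.png

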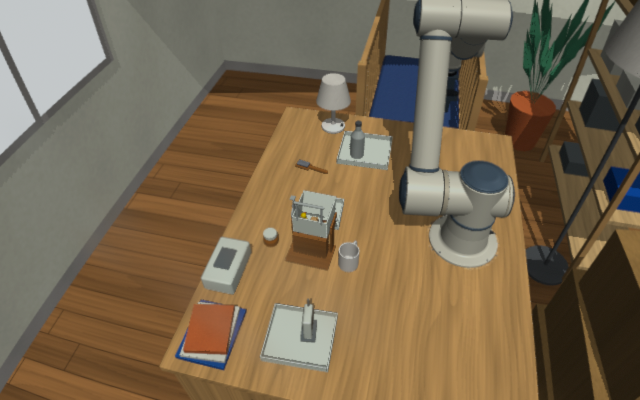

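The top view shows the bin around (288,200), the tray just right of it at (330,202), the cup at (267,244), the jar at (281,159) and the brush at (401,177). I'll enlarge this area.

```bash
python3 - <<'E'
from h import *
a=load('top');b=load('side')
crop(a,'t0c.png',245,145,375,265,6)
crop(b,'s0c.png',255,175,375,275,6)
E
```

```text
(no output)
```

View pics/t0c.png

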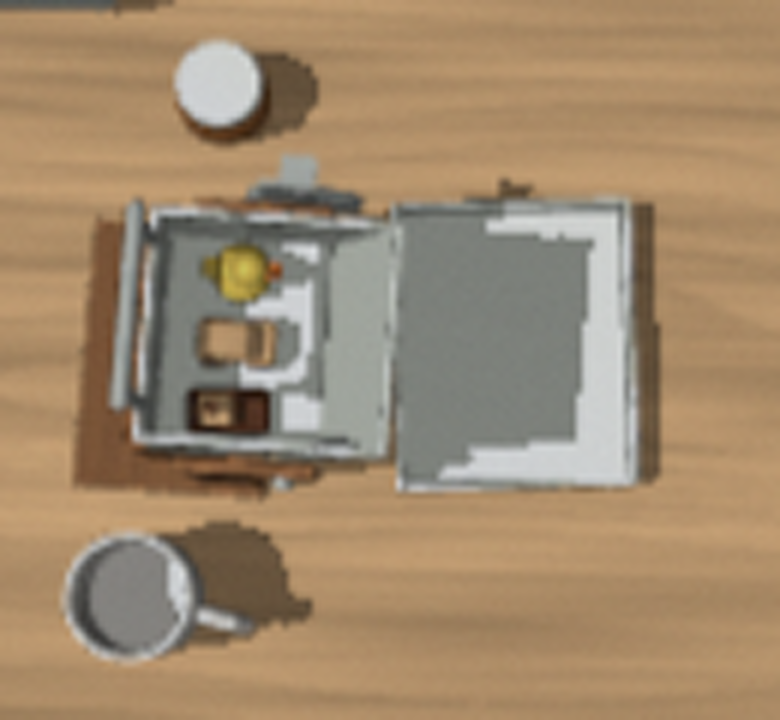

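View pics/s0c.png

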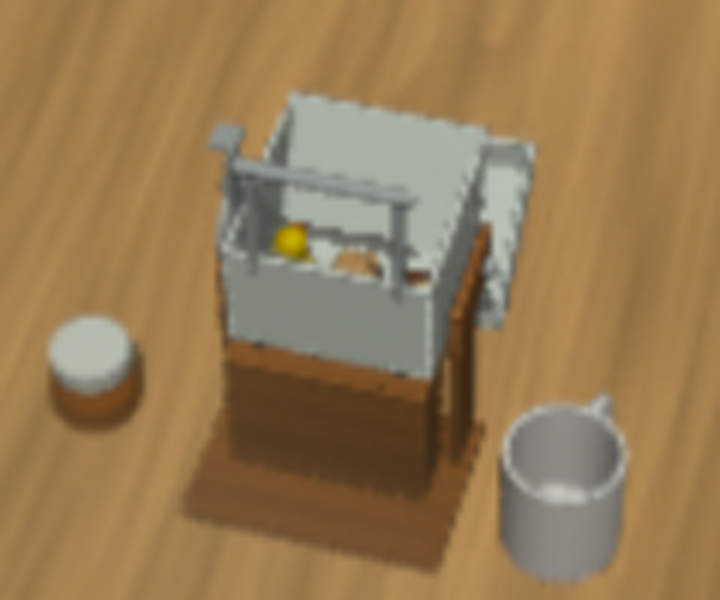

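```bash
cat >> h.py <<'E'
from scipy.optimize import least_squares
def tf(p,L): # p=x,y,yaw
    c,s=np.cos(p[2]),np.sin(p[2]); return np.array([p[0]+c*L[0]-s*L[1],p[1]+s*L[0]+c*L[1],L[2]])
def fit(obs,p0):
    f=lambda p:np.concatenate([pix(s,tf(p,L))-np.array(uv) for s,L,uv in obs])
    r=least_squares(f,p0,loss='soft_l1'); print(np.round(r.x,3),'deg',np.degrees(r.x[2]).round(2)); print(np.round(r.fun.reshape(-1,2),1).tolist()); return r.x
T=lambda u,v:(245+u/6,145+v/6)
S=lambda u,v:(255+u/6,175+v/6)
E
python3 - <<'E'
from h import *
a=load('top');b=load('side')
st=[(a,(80,-65,195),T(150,208)),(a,(80,65,195),T(133,445)),(a,(-60,-65,195),T(397,218)),(a,(-60,65,195),T(387,460)),
(a,(78,-50,270),T(135,203)),(a,(78,50,270),T(120,405)),(a,(140,85,8),T(75,487)),
(b,(80,-65,195),S(222,250)),(b,(80,65,195),S(437,297)),(b,(-60,-65,195),S(292,95)),(b,(-60,65,195),S(487,130)),
(b,(140,-85,8),S(183,515)),(b,(140,85,8),S(437,572)),(b,(78,-50,270),S(232,165)),(b,(78,50,270),S(412,200))]
p=fit(st,[500,100,1.5])
tr=[(a,(75,-90,30),T(393,205)),(a,(75,90,30),T(398,490)),(a,(-75,-90,30),T(630,200)),(a,(-75,90,30),T(637,487))]
q=fit(tr,[500,0,1.5])
d=q[:2]-p[:2];c,s=np.cos(p[2]),np.sin(p[2]);print('tray in stand',c*d[0]+s*d[1],-s*d[0]+c*d[1],np.degrees(q[2]-p[2]))
for n,uv in(('jar',T(220,85)),('cup',T(133,595))):print(n,atz(a,*uv,55 if n=='jar' else 85))
o=readout.get_obs();print(Rt.from_rotvec(o['tool_rot']).as_matrix().round(3))
E
```

```text
[570.769 114.988   1.535] deg 87.94
[[-0.6, 0.2], [-0.6, -0.2], [0.4, 0.9], [-0.2, -0.3], [-0.7, 1.7], [-0.5, 0.1], [-0.9, 0.5], [-0.3, -0.0], [-0.8, -1.0], [-0.7, -0.9], [0.2, -0.7], [-0.7, -0.9], [0.4, -1.1], [1.1, -0.0], [-0.8, -0.6]]
[585.699 -18.789   1.607] deg 92.08
[[-0.1, -0.2], [-0.3, 0.2], [0.1, 0.0], [0.3, -0.0]]
tray in stand -133.15248343815483 -19.736381761256283 4.144895779100101
jar [740.97729875 167.34620451  55.        ]
cup [426.4623953  206.33757287  85.        ]
[[ 0.973  0.229 -0.   ]
 [ 0.229 -0.973  0.001]
 [ 0.    -0.001 -1.   ]]
```

```bash
cat >> h.py <<'E'
P=np.array([570.769,114.988,1.535]); Q=np.array([585.699,-18.789,1.607])
def down(yaw): # tool down, tool x at yaw (rad)
    c,s=np.cos(yaw),np.sin(yaw); return np.array([[c,s,0],[s,-c,0],[0,0,-1.]])
def rel(pos,R):
    o=readout.get_obs(); R0=Rt.from_rotvec(o['tool_rot']).as_matrix()
    return np.r_[R0.T@(np.array(pos)-o['eef_pos']),np.degrees(Rt.from_matrix(R0.T@R).as_rotvec())].round(1).tolist()
E
python3 - <<'E'
from h import *
g=tf(Q,(-50,88,120));print(g,rel(g,down(Q[2])))
g[2]=213;print(rel(g,down(Q[2])))
E
```

```text
[499.56645301 -71.94146325 120.        ] [469.8, -440.2, 93.9, -0.0, -0.0, -78.8]
[469.8, -440.3, 0.9, -0.0, -0.0, -78.8]
```

step_arm:
  moves:
    - [235,-220,0,0,0,-39]
    - [235,-220,0,0,0,-39]
    - [235,-220,0,0,0,-39]
    - [235,-220,0,0,0,-39]
    - [470,-440,0,0,0,-79]
    - [470,-440,0,0,0,-79]
    - [470,-440,0,0,0,-79]
    - [470,-440,0,0,0,-79]
    - [470,-440,0,0,0,-79]
    - [470,-440,0,0,0,-79]
  grip: 0.5

```text
time: 1.1
eef_pos: [420.6, -190.3, 213.9]
tool_rot: [-2.171, -2.27, -0.001]
wrist_force: [1.2, -0.3, 0.1]
opening: 45.7
```

```bash
python3 - <<'E'
from h import *
g=tf(Q,(-50,88,60));print(rel(g,down(Q[2])));print(readout.get_obs()['joints'])
E
```

```text
[114.5, 84.2, 154.0, -0.0, -0.1, 0.5]
[-5.54897549e-01  2.65274128e-01  1.73078475e+00  8.66475645e-04
  1.14621817e+00 -5.99895313e-01]
```

step_arm:
  moves:
    - [40,28,20,0,0,0]
    - [75,55,60,0,0,0]
    - [114,84,110,0,0,0]
    - [114,84,154,0,0,0.5]
    - [114,84,154,0,0,0.5]
    - [114,84,154,0,0,0.5]

```text
time: 1.7
eef_pos: [498.0, -71.1, 57.4]
tool_rot: [-2.176, -2.259, 0.003]
wrist_force: [0.7, 0.4, 0.8]
opening: 45.7
```

```bash
python3 - <<'E'
from h import *
s=snap('top','t1.png');crop(s,'t1c.png',285,150,375,250,6)
g=tf(Q,(-50,88,9));print(rel(g,down(Q[2])))
E
```

```text
[-0.1, 1.1, 50.2, -0.2, -0.1, 0.0]
```

View pics/t1c.png

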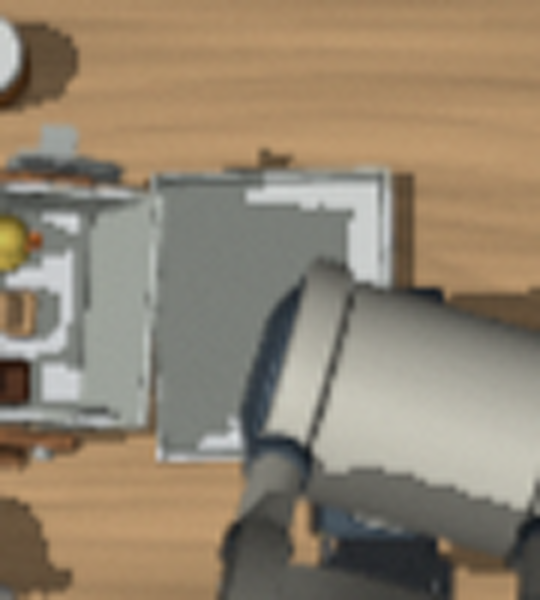

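The wrist hides the gripper over the tray's near wall (about (330,450) in the crop), and the tray hasn't moved. I'll go down and pinch.

step_arm:
  moves:
    - [0,1,20,0,0,0]
    - [0,1,40,0,0,0]
    - [0,1,49,0,0,0]
    - [0,1,49,0,0,0]

```text
time: 2.15
eef_pos: [499.4, -72.4, 10.5]
tool_rot: [-2.178, -2.259, 0.001]
wrist_force: [0.1, 0.7, 0.2]
opening: 45.6
```

step_arm:
  moves:
    - [0,0,0,0,0,0]
    - [0,0,0,0,0,0]
    - [0,0,0,0,0,0]
    - [0,0,0,0,0,0]
    - [0,0,0,0,0,0]
  grip: 0
  force: 20

```text
time: 2.65
eef_pos: [499.7, -72.4, 10.8]
tool_rot: [-2.179, -2.259, 0.001]
wrist_force: [0.8, 1.2, 0.6]
opening: 8.6
```

```bash
python3 - <<'E'
from h import *
o=readout.get_obs();print(o['opening'],o['wrist_force'],o['eef_pos'])
g=tf(P,(-105-8,88,o['eef_pos'][2]));print(rel(g,down(P[2])))
E
```

```text
8.603303528635248 [0.82006114 1.15058892 0.5776244 ] [499.70433402 -72.40565636  10.7854197 ]
[78.3, -18.1, 0.2, -0.1, -0.1, 4.1]
```

step_arm:
  moves:
    - [0,0,0,0,0,0]
    - [0,0,0,0,0,0]
    - [12,-3,0,0,0,0.6]
    - [24,-6,0,0,0,1.2]
    - [36,-9,0,0,0,1.9]
    - [48,-11,0,0,0,2.5]
    - [60,-14,0,0,0,3.1]
    - [70,-16,0,0,0,3.7]
    - [78,-18,0,0,0,4.1]
    - [78,-18,0,0,0,4.1]

```text
time: 3.65
eef_pos: [478.4, 5.6, 10.9]
tool_rot: [-2.257, -2.18, 0.002]
wrist_force: [-1.0, 1.1, -0.0]
opening: 3.9
```

```bash
python3 - <<'E'
from h import *
s=snap('top','t2.png');crop(s,'t2c.png',245,145,375,265,6)
g=tf(P,(-105-8,88,10));print(rel(g,down(P[2])))
E
```

```text
[0.1, 0.1, 0.9, -0.2, -0.1, 0.1]
```

View pics/t2c.png

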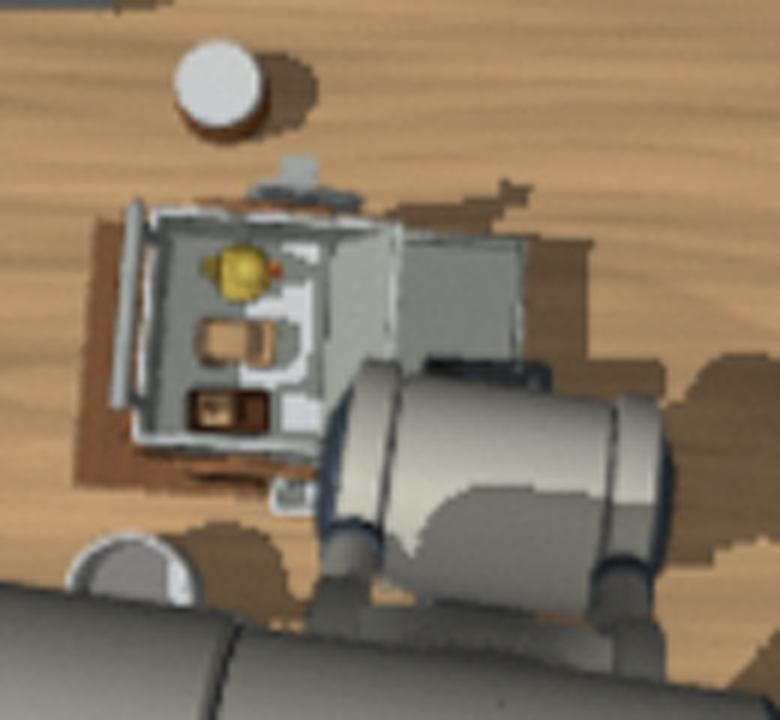

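```bash
python3 - <<'E'
from h import *
s=load('top'); u=lambda L:((pix(s,tf(P,L))-[245,145])*6).round(1)
for L in [(-138,-90,30),(12,90,30),(12,90,0),(12,-90,30)]:print(L,u(L))
for z in (0,30):
  a=atz(s,*T(523,238),30)
print(fit([(s,(-75,-90,30),T(523,238)),(s,(75,90,30),T(270,513)),(s,(-75,-30,30),T(520,355)),(s,(20-20,-90,30),T(400,232))],[570,50,1.535]), tf(P,(-63,0,0)))
E
```

```text
(-138, -90, 30) [528.  233.6]
(12, 90, 30) [270.8 507.8]
(12, 90, 0) [273.8 509.5]
(12, -90, 30) [289.1 220.2]
[564.094  54.456   1.541] deg 88.27
[[0.0, 0.3], [-0.4, 0.4], [-0.2, -3.4], [0.6, 0.3]]
[564.09363466  54.45634872   1.54052128] [568.514313    52.02835907   0.        ]
```

step_arm:
  moves:
    - [2,0,0,0,0,0]
    - [4,0,0,0,0,0]
    - [4,0,0,0,0,0]
    - [4,0,0,0,0,0]

```text
time: 4.1
eef_pos: [478.9, 9.0, 10.9]
tool_rot: [-2.257, -2.181, 0.001]
wrist_force: [1.2, 0.2, -1.4]
opening: 3.5
```

```bash
python3 - <<'E'
from h import *
a=load('top')
st=[(a,(80,-65,195),T(150,208)),(a,(80,65,195),T(133,445)),(a,(-60,-65,195),T(397,218)),(a,(-60,65,195),T(387,460)),
(a,(78,-50,270),T(135,203)),(a,(78,50,270),T(120,405)),(a,(140,85,8),T(75,487)),(a,(140,-85,8),T(97,218))]
fit(st,P)
g=a['image'].astype(int)
im=cv2.resize(a['image'][145:235,255:350,::-1],None,fx=8,fy=8,interpolation=cv2.INTER_NEAREST)[:600];cv2.imwrite('pics/t2d.png',im)
E
```

```text
[571.91  113.306   1.532] deg 87.75
[[0.0, -0.2], [-0.1, -0.6], [1.0, 0.6], [0.3, -0.6], [-0.0, 1.3], [0.0, -0.4], [-0.5, 0.0], [-0.7, 0.3]]
```

View pics/t2d.png

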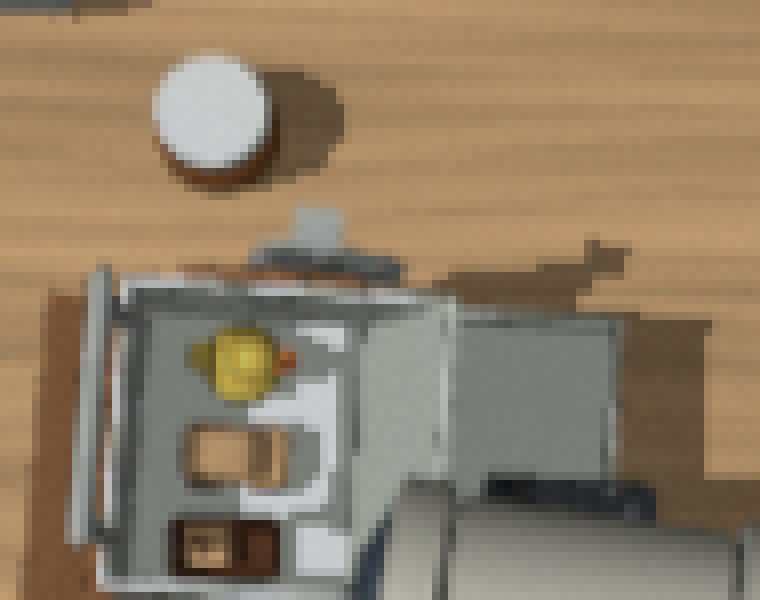

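step_arm:
  moves:
    - [0,1.5,0,0,0,0]
    - [0,3,0,0,0,0]
    - [1,3,0,0,0,0]
    - [1,3,0,0,0,0]

```text
time: 4.5
eef_pos: [482.3, 10.0, 11.0]
tool_rot: [-2.257, -2.181, 0.001]
wrist_force: [1.0, -1.1, 0.1]
opening: 4.2
```

step_arm:
  moves:
    - [0,0,0,0,0,0]
    - [0,0,0,0,0,0]
    - [0,0,-15,0,0,0]
    - [0,0,-40,0,0,0]
    - [0,0,-70,0,0,0]
    - [-10,0,-80,0,0,0]
    - [-45,0,-80,0,0,0]
    - [-60,0,-80,0,0,0]
    - [-60,0,-80,0,0,0]
  grip: 0.3

```text
time: 5.4
eef_pos: [480.3, -51.9, 90.7]
tool_rot: [-2.26, -2.179, 0.001]
wrist_force: [0.2, -0.7, -0.3]
opening: 27.3
```

```bash
python3 - <<'E'
from h import *
o=readout.get_obs();print(o['opening'],o['wrist_force'])
print(rel(tf(P,(-165,0,90)),down(P[2])),rel(tf(P,(-165,0,14)),down(P[2])))
E
```

```text
27.341496537250787 [ 0.1807309  -0.68807438 -0.25600226]
[5.1, 84.4, 0.5, -0.1, -0.1, -0.0] [5.0, 84.6, 76.5, -0.1, -0.1, -0.0]
```

step_arm:
  moves:
    - [0,45,0,0,0,0]
    - [0,87,0,0,0,0]
    - [0,87,30,0,0,0]
    - [0,87,65,0,0,0]
    - [0,87,76,0,0,0]
    - [0,87,76,0,0,0]
  grip: 1

```text
time: 6.0
eef_pos: [565.7, -54.3, 13.2]
tool_rot: [-2.257, -2.177, 0.004]
wrist_force: [0.0, 0.8, -0.1]
opening: 72.3
```

```bash
python3 - <<'E'
from h import *
s=snap('top','t3.png');snap('side','s3.png');crop(s,'t3c.png',245,145,375,265,6)
o=readout.get_obs();print(o['opening'],o['wrist_force'],o['eef_pos']);print(rel(tf(P,(-165,0,14)),down(P[2])))
for L in [(-130,-90,30),(20,90,30),(20,-90,30),(-130,90,30)]:print(L,((pix(s,tf(P,L))-[245,145])*6).round(1))
E
```

```text
80.34369755165733 [-0.0972197   0.85988986 -0.20482682] [567.38800575 -54.8307134   15.36377735]
[4.8, -2.7, 1.4, -0.1, -0.1, -0.0]
(-130, -90, 30) [515.3 232.9]
(20, 90, 30) [257.8 507. ]
(20, -90, 30) [276.4 219.5]
(-130, 90, 30) [500.5 520.4]
```

View pics/t3c.png

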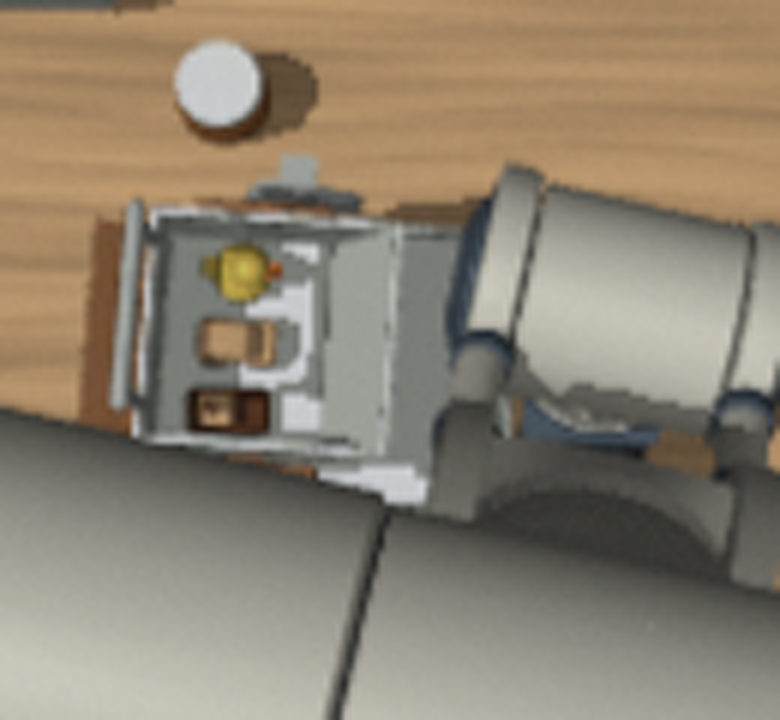

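The tray's far edge is now at about (430,228) in the crop and its near edge at about (390,500), and the bin is untouched. Next is the squaring push with both fingers.

step_arm:
  moves:
    - [6,-2,0,0,0,0]
    - [12,-2,0,0,0,0]
    - [14,-2,0,0,0,0]
    - [16,-2,0,0,0,0]
    - [17,-2,0,0,0,0]

```text
time: 6.6
eef_pos: [566.1, -37.5, 15.6]
tool_rot: [-2.26, -2.18, 0.0]
wrist_force: [-1.1, -0.2, 0.1]
opening: 91.4
```

step_arm:
  moves:
    - [1,0,0,0,0,0]
    - [2,0,0,0,0,0]
    - [3,0,0,0,0,0]
    - [4,0,0,0,0,0]
    - [4,0,0,0,0,0]

```text
time: 7.1
eef_pos: [566.2, -33.6, 15.6]
tool_rot: [-2.26, -2.18, 0.001]
wrist_force: [-1.0, -1.6, 0.8]
opening: 91.3
```

step_arm:
  moves:
    - [1,0,0,0,0,0]
    - [1,0,0,0,0,0]
    - [2,0,0,0,0,0]
    - [2,0,0,0,0,0]

```text
time: 7.5
eef_pos: [565.9, -33.1, 15.7]
tool_rot: [-2.261, -2.18, 0.003]
wrist_force: [-4.0, -18.4, 1.9]
opening: 91.2
```

step_arm:
  moves:
    - [1,0,0,0,0,0]
    - [1,0,0,0,0,0]
    - [2,0,0,0,0,0]
    - [2,0,0,0,0,0]

```text
time: 7.9
eef_pos: [565.6, -33.0, 15.7]
tool_rot: [2.262, 2.18, -0.006]
wrist_force: [-5.4, -20.7, 2.2]
opening: 91.0
```

step_arm:
  moves:
    - [-10,0,0,0,0,0]
    - [-25,0,0,0,0,0]
    - [-40,0,-30,0,0,0]
    - [-60,0,-70,0,0,0]
    - [-80,0,-115,0,0,0]
    - [-80,0,-160,0,0,0]
    - [-80,0,-205,0,0,0]
    - [-80,0,-250,0,0,0]
    - [-80,0,-295,0,0,0]
    - [-80,0,-315,0,0,0]

```text
time: 8.9
eef_pos: [564.4, -113.0, 335.4]
tool_rot: [2.259, 2.176, -0.001]
wrist_force: [0.7, -0.4, -0.7]
opening: 91.4
```

```bash
python3 - <<'E'
from h import *
s=snap('top','t4.png');b=snap('side','s4.png')
A=cv2.resize(s['image'][160:240,255:350,::-1],None,fx=6,fy=6,interpolation=cv2.INTER_CUBIC)
B=cv2.resize(b['image'][180:270,275:365,::-1],None,fx=6,fy=6,interpolation=cv2.INTER_CUBIC)[:480]
B=B[:,:230*2]
im=np.hstack([A,B]);print(im.shape);cv2.imwrite('pics/tb4.png',cv2.resize(im,None,fx=.78,fy=.78,interpolation=cv2.INTER_AREA) if im.shape[1]>1030 else cv2.resize(im,(800,int(480*800/im.shape[1]))))
o=readout.get_obs();print(o['eef_pos'],o['wrist_force'],o['joints'])
print(rel(tf(P,(78,0,330)),down(P[2]-np.pi/2)))
E
```

```text
(480, 1030, 3)
[ 564.63136455 -113.0603098   334.36931885] [ 0.58981479  0.33808982 -1.01459595] [-0.29937429  0.3284554   1.28574804 -0.00314846  1.52335478 -0.26193134]
[306.1, -2.5, 3.1, 0.3, 0.0, 89.9]
```

View pics/tb4.png

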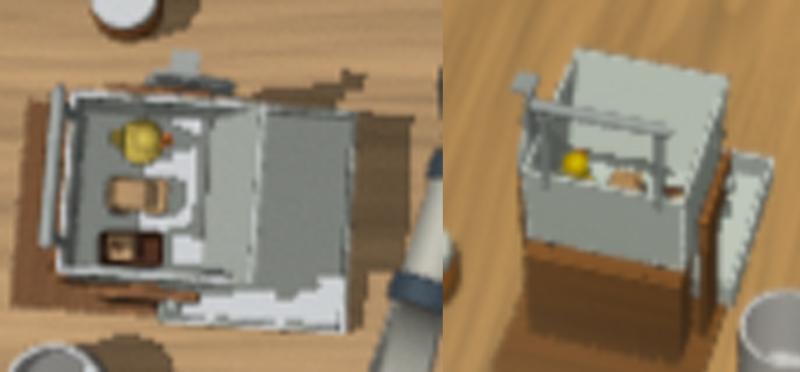

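```bash
python3 - <<'E'
from h import *
a=load('top')
U=lambda u,v:(255+u/4.66,160+v/4.66)
q=fit([(a,(-75,-90,30),U(356,113)),(a,(-75,90,30),U(346,330)),(a,(75,90,30),U(160,318))],[568,60,1.535])
p=fit([(a,(80,-65,195),U(72,93)),(a,(80,65,195),U(57,273)),(a,(-60,-65,195),U(266,102)),(a,(-60,65,195),U(252,282)),(a,(78,-50,270),U(58,88)),(a,(78,50,270),U(47,246)),(a,(140,85,8),U(12,307)),(a,(140,-85,8),U(30,99))],P)
for p in(p,P):
  d=q[:2]-p[:2];c,s=np.cos(p[2]),np.sin(p[2]);print('tray in stand',c*d[0]+s*d[1],-s*d[0]+c*d[1],np.degrees(q[2]-p[2]))
E
```

```text
[571.497  56.583   1.532] deg 87.75
[[0.5, -1.1], [0.0, 0.3], [-0.5, 0.5]]
[572.285 112.829   1.528] deg 87.57
[[-0.2, -0.7], [-0.1, -0.2], [0.3, -0.0], [0.8, 0.5], [0.2, 1.0], [0.1, -0.9], [-0.5, 0.1], [-0.8, 0.2]]
tray in stand -56.22944480487106 -1.5934030228525937 0.17718308949444267
tray in stand -58.34182826359439 -2.8173225539804347 -0.19773533720563968
```

step_arm:
  moves:
    - [0,0,-10,0,0,8]
    - [30,0,-10,0,0,17]
    - [80,0,-10,0,0,26]
    - [130,0,-10,0,0,35]
    - [180,0,-10,0,0,44]
    - [230,0,-10,0,0,53]
    - [280,-2,-10,0,0,62]
    - [306,-2,-10,0,0,71]
    - [306,-2,-10,0,0,80]
    - [306,-2,-10,0,0,90]
  grip: 0.5

```text
time: 10.0
eef_pos: [573.5, 194.4, 341.6]
tool_rot: [3.13, 0.217, 0.001]
wrist_force: [-0.7, -0.5, -0.7]
opening: 45.8
```

```bash
sed -i 's/^P=np.array.*;/P=np.array([571.6,114.0,1.533]);/' h.py; cat >> h.py <<'E'
def swing(th,tilt,dz=0): # grasp pose at bin angle th, tool tilt rad; dz tip offset along tool axis beyond grasp on bar
    phi=np.pi/3+th; L=np.array([156*np.cos(phi),0,135+156*np.sin(phi)])
    R0=down(P[2]-np.pi/2)
    R=Rt.from_rotvec(tilt*np.array([np.cos(P[2]+np.pi/2),np.sin(P[2]+np.pi/2),0])).as_matrix()
    R=R.T@R0  # lean top to -x (front)
    return tf(P,L)+R[:,2]*(19+dz),R
E
python3 - <<'E'
from h import *
o=readout.get_obs();print(o['eef_pos'],o['joints'])
for t in(0,.5):
  g,R=swing(0,t);print(g,R[:,2].round(2),rel(g,R))
E
```

```text
[573.53656356 194.44520529 341.58239193] [ 0.23080648  0.3746604   1.19577177 -0.0042954   1.5712634   1.66329136]
[574.54741161 191.9442927  251.09996299] [ 0.  0. -1.] [0.6, 2.2, 90.5, 0.2, -0.0, 10.1]
[574.89161961 201.04687226 253.42589431] [ 0.02  0.48 -0.88] [2.2, -6.7, 88.1, 28.8, 2.5, 9.9]
```

step_arm:
  moves:
    - [0,2,0,0,0,6]
    - [0,2,10,0,0,10]
    - [0,2,30,0,0,10]
    - [0,2,55,0,0,10]
    - [0,2,75,0,0,10]
    - [0,2,86,0,0,10]
    - [0,2,89,0,0,10]
    - [0,2,89,0,0,10]

```text
time: 10.8
eef_pos: [574.0, 191.9, 252.5]
tool_rot: [3.137, -0.057, 0.001]
wrist_force: [0.5, 1.1, 0.3]
opening: 45.3
```

```bash
python3 - <<'E'
from h import *
b=snap('side','s5.png');crop(b,'s5c.png',265,130,375,230,6)
o=readout.get_obs();print(o['eef_pos'],o['wrist_force'])
g,R=swing(0,0);print(rel(g,R)); print(((pix(b,o['eef_pos'])-[265,130])*6).round(),((pix(b,tf(P,(78,0,270)))-[265,130])*6).round())
E
```

```text
[574.27285784 192.05227751 253.11347001] [0.33345363 0.5262107  0.35941053]
[0.3, 0.1, 2.0, 0.2, -0.1, 0.1]
[263. 469.] [261. 449.]
```

View pics/s5c.png

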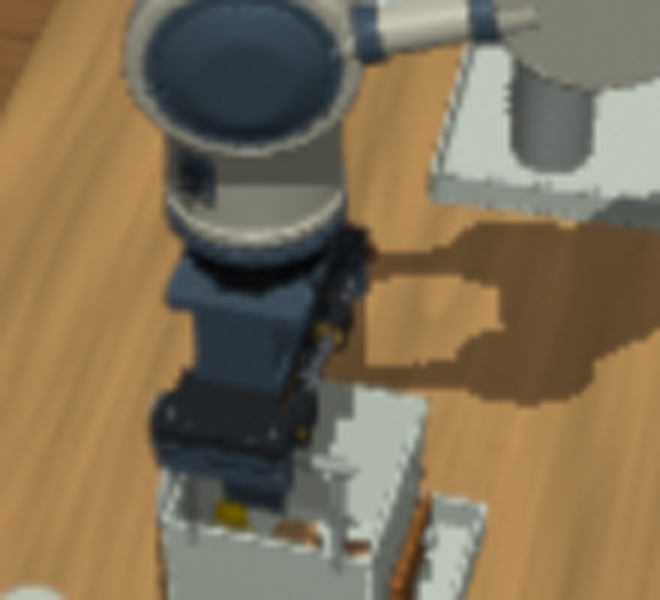

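The back finger hides the middle of the bar, whose end shows at (345,465) in the crop, so the fingers straddle it. Closing on it.

step_arm:
  moves:
    - [0,0,0,0,0,0]
    - [0,0,0,0,0,0]
    - [0,0,0,0,0,0]
    - [0,0,0,0,0,0]
    - [0,0,0,0,0,0]
    - [0,0,0,0,0,0]
  grip: 0
  force: 15

```text
time: 11.45
eef_pos: [574.3, 192.3, 253.2]
tool_rot: [3.137, -0.057, 0.003]
wrist_force: [0.3, 1.4, 1.5]
opening: 9.2
```

```bash
python3 - <<'E'
from h import *
o=readout.get_obs();print(o['eef_pos'],o['wrist_force'],o['opening'])
for th in np.arange(0.07,0.8,.08):
  g,R=swing(th,0.35*th);print(round(th,2),rel(g,R))
E
```

```text
[574.30789773 192.25038573 253.2484823 ] [0.25420318 1.38982564 1.47151903] 9.159612395359224
0.07 [0.2, 9.5, -2.9, 1.6, -0.1, 0.1]
0.15 [0.2, 20.4, -7.9, 3.2, -0.1, 0.1]
0.23 [0.2, 31.7, -12.0, 4.8, -0.1, 0.1]
0.31 [0.2, 43.2, -15.2, 6.4, -0.1, 0.1]
0.39 [0.2, 55.0, -17.3, 8.0, -0.1, 0.1]
0.47 [0.2, 66.9, -18.5, 9.6, -0.1, 0.1]
0.55 [0.2, 78.8, -18.8, 11.2, -0.1, 0.1]
0.63 [0.2, 90.8, -18.0, 12.8, -0.1, 0.1]
0.71 [0.1, 102.6, -16.3, 14.4, -0.1, 0.1]
0.79 [0.1, 114.2, -13.6, 16.0, -0.1, 0.1]
```

step_arm:
  moves:
    - [0,5,-2.5,0.8,0,0]
    - [0,9.5,-5,1.6,0,0]
    - [0,15,-7.5,2.4,0,0]
    - [0,20,-10,3.2,0,0]
    - [0,26,-12,4,0,0]
    - [0,32,-14,4.8,0,0]

```text
time: 12.05
eef_pos: [572.8, 159.7, 267.8]
tool_rot: [-3.06, 0.056, -0.005]
wrist_force: [-3.1, 1.6, 2.4]
opening: 9.5
```

```bash
cat > sw.py <<'E'
import sys
from h import *
o=readout.get_obs(); R0=Rt.from_rotvec(o['tool_rot']).as_matrix()
b=o['eef_pos']-R0[:,2]*17; d=b-tf(P,(0,0,135)); c,s=np.cos(P[2]),np.sin(P[2]); x=c*d[0]+s*d[1]
print('th',round(np.arctan2(d[2],x)-np.pi/3,3),'r',round(np.hypot(x,d[2]),1),'F',o['wrist_force'].round(1),'op',o['opening'].round(1),'j',o['joints'].round(2))
a,e,n=map(float,sys.argv[1:4])
for th in np.linspace(a,e,int(n)):
  g,R=swing(th,float(sys.argv[4])*th,-2);print(round(th,2),rel(g,R))
E
python3 sw.py .31 .94 10 .35
```

```text
Traceback (most recent call last):
  File "sw.py", line 5, in <module>
    print('th',round(np.arctan2(d[2],x)-np.pi/3,3),'r',round(np.hypot(x,d[2]),1),'F',o['wrist_force'].round(1),'op',o['opening'].round(1),'j',o['joints'].round(2))
                                                                                                                    ^^^^^^^^^^^^^^^^^^
AttributeError: 'float' object has no attribute 'round'
```

```bash
sed -i "s/o\['opening'\].round(1)/round(o['opening'],1)/" sw.py; python3 sw.py .31 .94 10 .35
```

```text
th 0.236 r 156.2 F [-3.1  1.6  2.4] op 9.5 j [0.12 0.39 1.37 0.08 1.37 1.71]
0.31 [0.5, 10.5, -3.6, 1.5, -0.1, 0.1]
0.38 [0.5, 20.7, -6.5, 2.9, -0.1, 0.1]
0.45 [0.5, 31.0, -8.5, 4.4, -0.1, 0.1]
0.52 [0.5, 41.4, -9.9, 5.8, -0.1, 0.1]
0.59 [0.5, 51.9, -10.5, 7.2, -0.1, 0.1]
0.66 [0.5, 62.4, -10.3, 8.6, -0.1, 0.1]
0.73 [0.4, 72.8, -9.4, 10.0, -0.1, 0.1]
0.8 [0.4, 83.2, -7.8, 11.4, -0.1, 0.1]
0.87 [0.4, 93.4, -5.4, 12.8, -0.1, 0.1]
0.94 [0.4, 103.5, -2.2, 14.2, -0.1, 0.1]
```

step_arm:
  moves:
    - [0,10.5,-3.6,1.5,0,0]
    - [0,20.5,-6.5,3,0,0]
    - [0,31,-8.5,4.4,0,0]
    - [0,41.5,-10,5.8,0,0]
    - [0,52,-10.5,7.2,0,0]
    - [0,62.5,-10.3,8.6,0,0]
    - [0,73,-9.4,10,0,0]
    - [0,83,-8,11.4,0,0]

```text
time: 12.85
eef_pos: [569.0, 75.2, 268.8]
tool_rot: [-2.86, 0.053, -0.008]
wrist_force: [-3.1, 2.1, -2.4]
opening: 9.8
```

```bash
python3 sw.py .87 1.5 10 .37
```

```text
th 0.806 r 156.3 F [-3.1  2.1 -2.4] op 9.8 j [-0.15  0.37  1.44  0.29  1.37  1.4 ]
0.87 [1.1, 9.3, 0.6, 2.3, -0.0, 0.1]
0.94 [1.1, 19.7, 1.7, 3.8, -0.0, 0.1]
1.01 [1.1, 30.0, 3.5, 5.3, -0.0, 0.1]
1.08 [1.1, 40.2, 6.1, 6.8, -0.0, 0.1]
1.15 [1.1, 50.2, 9.3, 8.2, -0.0, 0.1]
1.22 [1.1, 59.9, 13.3, 9.7, -0.0, 0.1]
1.29 [1.1, 69.3, 18.0, 11.2, -0.0, 0.1]
1.36 [1.1, 78.3, 23.3, 12.7, -0.0, 0.1]
1.43 [1.1, 87.0, 29.3, 14.2, -0.0, 0.1]
1.5 [1.0, 95.2, 35.8, 15.7, -0.0, 0.1]
```

step_arm:
  moves:
    - [0,9.5,0.6,2.3,0,0]
    - [0,19.5,1.7,3.8,0,0]
    - [0,30,3.5,5.3,0,0]
    - [0,40,6,6.8,0,0]
    - [0,50,9.3,8.2,0,0]
    - [0,60,13.3,9.7,0,0]
    - [0,69,18,11.2,0,0]
    - [0,78,23.3,12.7,0,0]
    - [0,87,29.3,14.2,0,0]
    - [0,95,36,15.7,0,0]

```text
time: 13.85
eef_pos: [565.2, -7.0, 207.4]
tool_rot: [-2.584, 0.048, -0.014]
wrist_force: [-2.7, 0.3, -0.1]
opening: 9.4
```

```bash
python3 sw.py 1.56 2.1 10 .38
```

```text
th 1.506 r 156.4 F [-2.7  0.3 -0.1] op 9.4 j [-0.43  0.51  1.5   0.52  1.39  1.01]
1.56 [1.9, 6.8, 4.0, 2.1, 0.0, 0.0]
1.62 [1.9, 14.6, 8.6, 3.4, 0.0, 0.0]
1.68 [1.9, 22.1, 13.6, 4.7, 0.0, 0.0]
1.74 [1.9, 29.2, 19.1, 6.0, 0.0, 0.0]
1.8 [1.9, 36.1, 25.0, 7.3, 0.0, 0.0]
1.86 [1.9, 42.5, 31.3, 8.6, 0.0, 0.0]
1.92 [1.9, 48.6, 38.0, 9.9, 0.0, 0.0]
1.98 [1.9, 54.3, 45.1, 11.2, 0.0, 0.0]
2.04 [1.9, 59.5, 52.5, 12.5, 0.0, 0.0]
2.1 [1.9, 64.2, 60.2, 13.8, 0.0, 0.0]
```

step_arm:
  moves:
    - [0,7,4,2.1,0,0]
    - [0,14.6,8.6,3.4,0,0]
    - [0,22,13.6,4.7,0,0]
    - [0,29,19,6,0,0]
    - [0,36,25,7.3,0,0]
    - [0,42.5,31.3,8.6,0,0]
    - [0,48.6,38,9.9,0,0]
    - [0,54.3,45,11.2,0,0]
    - [0,59.5,52.5,12.5,0,0]
    - [0,64.2,60.2,13.8,0,0]

```text
time: 14.85
eef_pos: [564.3, -29.4, 121.8]
tool_rot: [-2.341, 0.044, -0.018]
wrist_force: [-3.2, 2.8, 35.8]
opening: 10.5
```

```bash
python3 sw.py 2.1 2.14 2 .38
```

```text
th -4.18 r 155.8 F [-3.2  2.8 35.8] op 10.5 j [-0.57  0.73  1.53  0.68  1.41  0.74]
2.1 [1.9, -0.2, -0.5, -0.1, 0.0, 0.0]
2.14 [1.9, 4.0, 4.0, 0.7, 0.0, 0.0]
```

step_arm:
  moves:
    - [0,-1,-1,0,0,0]
    - [0,-1,-1,0,0,0]
    - [0,-1,-1,0,0,0]
    - [0,-1,-1,0,0,0]
    - [0,-1,-1,0,0,0]
    - [0,-1,-1,0,0,0]
    - [0,-1,-1,0,0,0]
    - [0,-1,-1,0,0,0]

```text
time: 15.65
eef_pos: [564.3, -28.6, 122.9]
tool_rot: [-2.339, 0.043, -0.018]
wrist_force: [-0.1, 7.1, -1.3]
opening: 9.6
```

```bash
python3 - <<'E'
from h import *
b=snap('side','s6.png');t=snap('top','t6.png')
B=cv2.resize(b['image'][150:260,280:370,::-1],(400,489),interpolation=cv2.INTER_CUBIC)
A=cv2.resize(t['image'][150:260,260:350,::-1],(400,489),interpolation=cv2.INTER_CUBIC)
cv2.imwrite('pics/bt6.png',np.hstack([A,B]))
E
python3 sw.py 2.03 1.5 10 .38
```

```text
th -4.187 r 155.0 F [-1.4  7.3 -1.4] op 9.5 j [-0.57  0.73  1.53  0.68  1.41  0.74]
2.03 [1.8, -6.4, -7.7, -1.8, 0.0, 0.0]
1.97 [1.8, -13.2, -13.4, -3.1, 0.0, 0.0]
1.91 [1.8, -20.3, -18.7, -4.3, 0.0, 0.0]
1.85 [1.8, -27.7, -23.6, -5.6, 0.0, 0.0]
1.79 [1.8, -35.4, -28.1, -6.9, 0.0, 0.0]
1.74 [1.8, -43.3, -32.0, -8.2, 0.0, 0.0]
1.68 [1.8, -51.5, -35.5, -9.5, 0.0, 0.0]
1.62 [1.8, -59.8, -38.4, -10.8, 0.0, 0.0]
1.56 [1.8, -68.3, -40.9, -12.0, 0.0, 0.0]
1.5 [1.8, -76.9, -42.8, -13.3, 0.0, 0.0]
```

View pics/bt6.png

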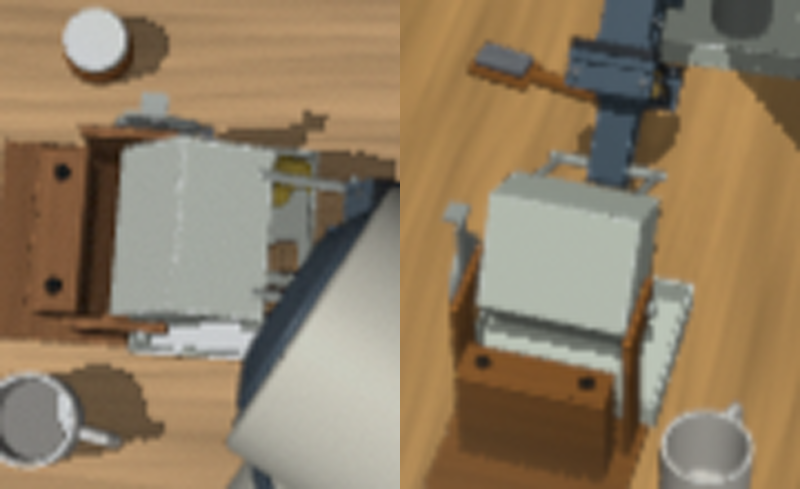

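The bin is fully tipped. The duck (290,180) and car (285,255) lie in the tray, the boat is hidden, and the tray hasn't moved. Easing back.

step_arm:
  moves:
    - [0,-6.4,-7.5,-1.8,0,0]
    - [0,-13,-13.4,-3.1,0,0]
    - [0,-20,-18.7,-4.3,0,0]
    - [0,-27.5,-23.6,-5.6,0,0]
    - [0,-35.4,-28,-6.9,0,0]
    - [0,-43.3,-32,-8.2,0,0]
    - [0,-51.5,-35.5,-9.5,0,0]
    - [0,-60,-38.4,-10.8,0,0]
    - [0,-68.3,-41,-12,0,0]
    - [0,-77,-42.8,-13.3,0,0]

```text
time: 16.75
eef_pos: [565.5, -5.9, 208.8]
tool_rot: [-2.573, 0.048, -0.015]
wrist_force: [-0.5, -2.5, -1.2]
opening: 9.7
```

```bash
python3 sw.py 1.44 .9 10 .37
```

```text
th 1.496 r 156.3 F [-0.5 -2.5 -1.2] op 9.7 j [-0.44  0.51  1.5   0.53  1.4   1.01]
1.44 [1.6, -7.6, -2.9, -2.0, -0.0, 0.0]
1.38 [1.6, -16.1, -5.8, -3.3, -0.0, 0.0]
1.32 [1.6, -24.8, -8.2, -4.6, -0.0, 0.0]
1.26 [1.6, -33.6, -10.1, -5.8, -0.0, 0.0]
1.2 [1.6, -42.5, -11.5, -7.1, -0.0, 0.0]
1.14 [1.6, -51.4, -12.2, -8.4, -0.0, 0.0]
1.08 [1.6, -60.4, -12.5, -9.6, -0.0, 0.0]
1.02 [1.6, -69.4, -12.1, -10.9, -0.0, 0.0]
0.96 [1.6, -78.3, -11.3, -12.2, -0.0, 0.0]
0.9 [1.7, -87.2, -9.9, -13.5, -0.0, 0.0]
```

step_arm:
  moves:
    - [0,-7.6,-2.9,-2,0,0]
    - [0,-16,-5.8,-3.3,0,0]
    - [0,-24.8,-8.2,-4.6,0,0]
    - [0,-33.6,-10,-5.8,0,0]
    - [0,-42.5,-11.5,-7.1,0,0]
    - [0,-51.4,-12.2,-8.4,0,0]
    - [0,-60.4,-12.5,-9.6,0,0]
    - [0,-69.4,-12,-10.9,0,0]
    - [0,-78.3,-11.3,-12.2,0,0]
    - [0,-87,-10,-13.5,0,0]

```text
time: 17.75
eef_pos: [568.8, 62.4, 265.1]
tool_rot: [-2.811, 0.052, -0.013]
wrist_force: [3.7, -0.2, -1.2]
opening: 9.3
```

```bash
python3 sw.py .86 .5 10 .35
```

```text
th 0.897 r 157.0 F [ 3.7 -0.2 -1.2] op 9.3 j [-0.2   0.38  1.45  0.33  1.37  1.33]
0.86 [0.9, -5.3, 0.9, -1.7, -0.2, 0.1]
0.82 [0.9, -11.3, 0.9, -2.5, -0.2, 0.0]
0.78 [0.9, -17.2, 1.3, -3.3, -0.2, 0.0]
0.74 [0.9, -23.2, 1.8, -4.1, -0.2, 0.0]
0.7 [0.9, -29.2, 2.7, -4.9, -0.2, 0.0]
0.66 [0.9, -35.1, 3.7, -5.7, -0.2, 0.0]
0.62 [0.9, -40.9, 5.0, -6.5, -0.2, 0.0]
0.58 [0.9, -46.7, 6.5, -7.3, -0.2, 0.0]
0.54 [0.9, -52.5, 8.3, -8.1, -0.2, 0.0]
0.5 [0.9, -58.1, 10.3, -8.9, -0.2, 0.0]
```

step_arm:
  moves:
    - [0,-5.3,0.7,-1.5,0,0]
    - [0,-11.3,0.9,-2.5,0,0]
    - [0,-17.2,1.3,-3.3,0,0]
    - [0,-23.2,1.8,-4.1,0,0]
    - [0,-29.2,2.7,-4.9,0,0]
    - [0,-35,3.7,-5.7,0,0]
    - [0,-41,5,-6.5,0,0]
    - [0,-46.7,6.5,-7.3,0,0]
    - [0,-52.5,8.3,-8.1,0,0]
    - [0,-58,10.3,-8.9,0,0]

```text
time: 18.75
eef_pos: [571.6, 121.1, 274.4]
tool_rot: [-2.967, 0.056, -0.011]
wrist_force: [7.2, -0.4, 1.7]
opening: 9.8
```

```bash
python3 sw.py .48 .19 10 .35
```

```text
th 0.497 r 156.2 F [ 7.2 -0.4  1.7] op 9.8 j [0.   0.37 1.4  0.18 1.36 1.57]
0.48 [0.3, -2.5, 0.7, -0.3, -0.2, 0.0]
0.45 [0.3, -7.2, 1.9, -1.0, -0.2, 0.0]
0.42 [0.3, -11.8, 3.2, -1.6, -0.2, 0.0]
0.38 [0.3, -16.5, 4.7, -2.3, -0.2, 0.0]
0.35 [0.3, -21.0, 6.3, -2.9, -0.2, 0.0]
0.32 [0.3, -25.5, 8.1, -3.6, -0.2, 0.0]
0.29 [0.3, -30.0, 10.0, -4.2, -0.2, 0.0]
0.25 [0.3, -34.4, 12.1, -4.9, -0.2, 0.0]
0.22 [0.3, -38.7, 14.3, -5.5, -0.2, 0.0]
0.19 [0.3, -42.9, 16.6, -6.2, -0.2, 0.0]
```

step_arm:
  moves:
    - [0,-2.5,0.7,-0.3,0,0]
    - [0,-7.2,1.9,-1,0,0]
    - [0,-11.8,3.2,-1.6,0,0]
    - [0,-16.5,4.7,-2.3,0,0]
    - [0,-21,6.3,-2.9,0,0]
    - [0,-25.5,8,-3.6,0,0]
    - [0,-30,10,-4.2,0,0]
    - [0,-34.4,12,-4.9,0,0]
    - [0,-38.7,14.3,-5.5,0,0]
    - [0,-43,16.6,-6.2,0,0]

```text
time: 19.75
eef_pos: [573.5, 166.5, 265.2]
tool_rot: [-3.076, 0.058, -0.009]
wrist_force: [5.2, 0.2, 0.5]
opening: 9.5
```

```bash
python3 sw.py .18 0 10 .35
```

```text
th 0.187 r 155.9 F [5.2 0.2 0.5] op 9.5 j [0.15 0.4  1.37 0.06 1.36 1.74]
0.18 [0.1, -1.0, 0.4, -0.1, -0.3, -0.0]
0.16 [0.1, -3.8, 1.7, -0.5, -0.3, -0.0]
0.14 [0.1, -6.5, 3.0, -0.9, -0.3, -0.0]
0.12 [0.1, -9.2, 4.4, -1.3, -0.3, -0.0]
0.1 [0.1, -11.8, 5.8, -1.7, -0.3, -0.0]
0.08 [0.1, -14.4, 7.3, -2.1, -0.3, -0.0]
0.06 [0.1, -17.0, 8.8, -2.5, -0.3, -0.0]
0.04 [0.1, -19.6, 10.4, -2.9, -0.3, -0.0]
0.02 [0.0, -22.1, 12.1, -3.3, -0.3, -0.0]
0.0 [0.0, -24.6, 13.8, -3.7, -0.3, -0.0]
```

step_arm:
  moves:
    - [0,-2.5,1,-0.3,0,0]
    - [0,-5,2.3,-0.7,0,0]
    - [0,-7.5,3.5,-1,0,0]
    - [0,-10,4.8,-1.4,0,0]
    - [0,-12.2,6,-1.7,0,0]
    - [0,-14.4,7.3,-2.1,0,0]
    - [0,-16,8.2,-2.3,0,0]
    - [0,-17.5,9.1,-2.6,0,0]
    - [0,-18.8,10,-2.8,0,0]
    - [0,-20,10.7,-3,0,0]

```text
time: 20.75
eef_pos: [574.3, 187.4, 255.6]
tool_rot: [-3.129, 0.06, -0.007]
wrist_force: [4.8, 1.0, -0.5]
opening: 9.8
```

```bash
python3 sw.py .03 -.02 6 .35
```

```text
th 0.034 r 155.8 F [ 4.8  1.  -0.5] op 9.8 j [0.21 0.42 1.35 0.01 1.36 1.82]
0.03 [0.0, -0.7, 0.2, -0.1, -0.3, -0.0]
0.02 [0.0, -2.0, 0.9, -0.3, -0.3, -0.0]
0.01 [0.0, -3.3, 1.7, -0.5, -0.3, -0.0]
0.0 [0.0, -4.5, 2.5, -0.7, -0.3, -0.0]
-0.01 [0.0, -5.8, 3.3, -0.9, -0.3, -0.0]
-0.02 [0.0, -7.1, 4.1, -1.1, -0.3, -0.0]
```

step_arm:
  moves:
    - [0,-0.6,0.3,-0.1,0,0]
    - [0,-1.2,0.6,-0.2,0,0]
    - [0,-1.8,0.9,-0.3,0,0]
    - [0,-2.4,1.2,-0.3,0,0]
    - [0,-3,1.6,-0.4,0,0]
    - [0,-3.6,2,-0.5,0,0]
    - [0,-4.2,2.3,-0.6,0,0]
    - [0,-4.8,2.6,-0.7,0,0]
    - [0,-5.2,2.9,-0.7,0,0]
    - [0,-5.2,2.9,-0.7,0,0]

```text
time: 21.75
eef_pos: [574.5, 192.7, 252.6]
tool_rot: [3.14, -0.06, 0.007]
wrist_force: [5.9, -0.5, -1.5]
opening: 9.7
```

step_arm:
  moves:
    - [0,-0.5,0.3,0,0,0]
    - [0,-1,0.6,0,0,0]
    - [0,-1.5,0.9,0,0,0]
    - [0,-1.5,0.9,0,0,0]

```text
time: 22.15
eef_pos: [574.6, 192.9, 252.4]
tool_rot: [3.138, -0.06, 0.008]
wrist_force: [1.8, -11.2, 10.8]
opening: 9.4
```

```bash
python3 sw.py .0 -.02 2 .35
```

```text
th -0.008 r 155.9 F [  1.8 -11.2  10.8] op 9.4 j [ 0.23  0.43  1.34 -0.    1.36  1.84]
0.0 [-0.0, 0.9, -0.7, 0.2, -0.3, -0.0]
-0.02 [-0.1, -1.6, 0.9, -0.2, -0.3, -0.0]
```

Home: the rest pushes back with about 15 N. I'll relax, release and rise.

step_arm:
  moves:
    - [0,0.7,-0.4,0,0,0]
    - [0,0.7,-0.4,0,0,0]
    - [0,0.7,-0.4,0,0,0]

```text
time: 22.45
eef_pos: [574.5, 192.4, 252.7]
tool_rot: [3.138, -0.06, 0.007]
wrist_force: [4.3, 0.1, 1.7]
opening: 9.5
```

step_arm:
  moves:
    - [0,0,0,0,0,0]
    - [0,0,0,0,0,0]
    - [0,0,0,0,0,0]
    - [0,0,0,0,0,0]
    - [0,0,-10,0,0,0]
    - [0,0,-30,0,0,0]
    - [0,0,-60,0,0,0]
    - [0,0,-100,0,0,0]
    - [0,0,-120,0,0,0]
  grip: 0.4

```text
time: 23.35
eef_pos: [574.5, 192.9, 376.9]
tool_rot: [3.139, -0.06, 0.014]
wrist_force: [1.1, -0.0, 0.3]
opening: 36.5
```

step_arm:
  moves:
    - [0,40,0,0,0,0]
    - [0,90,0,0,0,0]
    - [0,140,0,0,0,0]
    - [0,190,0,0,0,0]
    - [0,240,0,0,0,0]
    - [0,290,0,0,0,0]
    - [0,340,0,0,0,0]
    - [0,360,0,0,0,0]
    - [0,360,0,0,0,0]

```text
time: 24.25
eef_pos: [560.3, -169.7, 378.0]
tool_rot: [3.139, -0.066, 0.014]
wrist_force: [-0.8, 0.5, 0.3]
opening: 36.2
```

```bash
python3 - <<'E'
from h import *
b=snap('side','s7.png');t=snap('top','t7.png')
B=cv2.resize(b['image'][150:270,260:370,::-1],(400,436),interpolation=cv2.INTER_CUBIC)
A=cv2.resize(t['image'][150:260,250:350,::-1],(400,440),interpolation=cv2.INTER_CUBIC)[:436]
cv2.imwrite('pics/bt7.png',np.hstack([A,B])); print(readout.get_obs()['eef_pos'])
E
```

```text
[ 560.59086846 -166.7662846   377.93193272]
```

View pics/bt7.png

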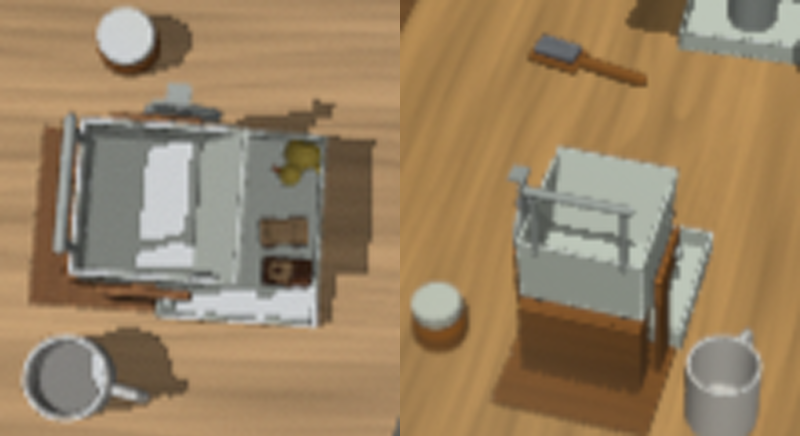

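The duck (298,160), car (283,233) and boat (287,270) lie in the tray, and the bin is empty and upright. One numeric check against the earlier frames, then hand in.

```bash
python3 - <<'E'
from h import *
def g(f): return cv2.cvtColor(cv2.imread('pics/'+f),cv2.COLOR_BGR2GRAY).astype(np.float32)
a,b=g('t4.png'),g('t7.png'); c,d=g('s4.png'),g('s7.png'); z=g('t0.png')
def sh(p,q,x0,y0,x1,y1):
    return np.round(cv2.phaseCorrelate(p[y0:y1,x0:x1],q[y0:y1,x0:x1])[0],2)
print('bar/back rim',sh(a,b,258,172,276,222),'side bar',sh(c,d,288,198,330,225))
print('tray near edge',sh(a,b,285,222,326,236),'tray right edge absdiff',np.abs(a-b)[180:235,326:334].max())
print('cup',sh(z,b,250,230,290,258),'jar',sh(z,b,270,148,295,170),'brush',sh(z,b,388,150,415,200))
print(readout.get_obs()['time']); ctrl.close_job()
E
```

```text
bar/back rim [-0.07 -0.05] side bar [0.11 0.39]
tray near edge [0.41 0.46] tray right edge absdiff 152.0
cup [ 0.03 -0.01] jar [0.55 0.03] brush [  8.1  -16.62]
24.35
the job is handed in; nothing more can be done
```

```bash
python3 - <<'E'
from h import *
g=lambda f:cv2.cvtColor(cv2.imread('pics/'+f),cv2.COLOR_BGR2GRAY).astype(np.float32)
a,b=g('s0.png'),g('s7.png');print('brush side',cv2.phaseCorrelate(a[155:178,290:330],b[155:178,290:330]),np.abs(a-b)[155:178,290:330].max())
E
```

```text
brush side ((-0.09620074684193014, 0.19938718219068186), 0.7867827619115512) 54.0
```

The job is done and handed in at 24.4 s of the 72 s allowed. I pinched the tray and pushed it square against the stand's foot. I then tipped the bin through its catch to the stop (2.10 rad), keeping hold of the bar throughout. I eased it back the same way until the rest pushed back at about 15 N, then let go.

**Last checks:**
- **Toys:** the last picture shows the duck, boat and car lying in the tray, and the bin empty.
- **Bin:** upright. The bar is within about 0.4 px (1–2 mm) of its upright position before tipping.
- **Tray:** measured before tipping, it was about 1 mm from home in depth (contact felt at about 20 N), about 2 mm off centre and 0.2° off square. A second estimate of the stand's pose gave about 3 mm in both depth and centring.
- **Bystanders:** the cup did not move. The jar read 0.5 px in one axis, which is within reading error. I did not check the bottle and the monitor by measurement.

**Checks that disagreed:**
- **Tray after tipping:** its near edge read about 0.4 px (1–1.5 mm) from its place before tipping. The test on its front edge told nothing, because the toys and shadows had changed there.
- **Brush:** the top-view check gave a large shift, probably because the arm was in the way. The side view showed no movement (0.2 px or less), but I ran it only after handing in.

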